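Load the ware lift with glaze test tiles

ROBOT

A 7-joint arm with a two-finger parallel gripper is mounted at the origin on the work surface. World frame = base frame: x ahead of the robot, y to its left, z up, the work surface at z = 0. Lengths are in m, angles in rad, forces in N, time in s.
With the tool pointing down it reaches from about 0.425 to 0.925 m from the base axis. Payload 6.8 kg.
Tool frame: the origin (TCP) lies on the centre line of the jaws, within the pads' length; the fingertips stand 19 mm ahead of it and the grasp point (between the pads) is the TCP (bot.tcp_to_tips is the distance from the TCP to the fingertips, in m); x points along the fingers, y is the direction in which the jaws open and shut, and the axes are right-handed (so a half turn about x gives the same grasp; the last joint's range is limited). The gripper opens to 85 mm and grips with 20 to 120 N. Pads are 22 mm wide; open, the fingers measure 114 mm over their backs; the gripper's body (76 mm by 85 mm) begins 54 mm behind the grasp point. The pads swing forward as they close: fully open they stand 13 mm farther back than shut.
Start: joints at [-1.357, 0.477, 0.022, 1.555, -0.011, 1.109, -0.083], TCP at [0.213, 0.64, 0.25] pointing down, gripper open.
Joint ranges: [-2.96, 2.96], [-0.34, 2.1], [-1.41, 1.46], [0.24, 2.44], [-1.37, 4.51], [0.17, 1.92], [-2.96, 2.96]. Speed limits (rad/s): [2.39, 2.39, 3.14, 3.14, 3.14, 3.14, 3.14].

INTERFACE

Orientations are given as a unit quaternion [w, x, y, z].
In Python, from station import status, eyes, bot gives the robot as it stands.
- The arm moves only by the tool apply_moves, never from a script. Its arguments are lists of equal length, an entry for each row: "travel": the shift along the tool's x, y, z in cm, a list of three; "turn": the turn, a rotation vector about the tool's x, y, z in rad, a list of three; "grip": the closure, from 0 (fully open) to 1 (shut). In form: {"travel": [[tx, ty, tz], ...], "turn": [[wx, wy, wz], ...], "grip": [grip, ...]}. A call has 1 to 8 rows; each row shifts and turns the pose as measured when the row begins, along the tool's axes as they then stand; what a row does not reach is not made up. A row lasts 1/12 s, in which the tool goes at most 41.7 mm and 7.16 degrees, less where a joint would pass 70% of its speed; a pose out of reach is approached as far as the arm can. A call is refused whole if a number of a shift passes 4.17 or a number of a turn 0.125, either way. A call with a gripper value outside its range is refused whole. The fingers move at their own pace and stop on an object; "newtons" is the grip in N (left out, the last holds). Time passes only in rows, so rows that do not move let the fingers close. It gives the time, the measured TCP pose, the force and the opening at its end, in the units of the state.
- status.get_obs(): the state, without advancing time (a new reading comes with each control period).
- eyes.read_camera(name): name is "scene" or "top"; returns the picture (420x560x3 uint8, red, green, blue); there is no depth.
- eyes.calibration(name): a dict with "intrinsics" (3x3 intrinsics, pixels), "xyz" and "attitude" of the camera in the world. Camera axes: x right, y down, z forward; pixel columns grow to the right and rows downward; lengths in m; the calibration is good to about 2 mm. A picture is of the moment at which its call begins. calibration takes no time and is no camera call.
- bot.hand_in(): hands the job in, once; it reports no verdict.
Trained networks look in the newest picture that a camera, given by its name, has taken for a name from the list of things; names that differ only in an ending like _2 or _b are one class to them, and where a whole thing is asked for, a point or a joint stands for the part that bears it (a point fixed in the world has none). Each returns a list of dicts, best first, with "score" (0 to 1); they miss things now and then, are a little off and sometimes report something else, mostly with a low value. They report only what shows in the picture. A call takes as long as a camera call. They do not tell look-alikes from the thing itself.
- eyes.masks_of(thing, camera): "region" (420x560 bool, what is visible of it) and "rect" ([left, top, right, bottom] in pixels, round what is visible of it).
The state is a dict: "t": time; "q": joint angles; "joint_vel": joint speeds; "joint_torque": joint torques, N m; "eef_pos": TCP position; "tool_rot": TCP orientation; "contact_force": force on the tool from outside, world axes, zero at the start; "torque": the same for the moment, N m; "gripper_width": opening from 0.0 (shut) to 1.0 (fully open).
Only numpy, scipy, OpenCV 4.12 (cv2) and the standard library are available. Lean on these libraries where they do the work, as an engineer would, in place of code of your own. Each camera call takes 0.05 s, during which the arm holds its last target. There are 200 camera calls.

TASK

Send the glaze test tiles off on the ware lift: first move the fire brick off the plywood ware board and set it wholly on the round kiln shelf, where it must stay; then, with the board empty, tip the spring-centred jog lever well over to its yellow side, hold it there for about a second and let it spring back. Bring over every tile in the rack, however many there are: slide each along its lane until it overhangs the plate's end, since it cannot be gripped between the rails, lift it clear there without letting it fall on the table, and lay it gently and flat on the ware board, crosswise and side by side, with no overlap or overhang. Only when all tiles are on the board, tip the lever well over to the blue side, hold it for about a second and let it spring back; leave the pots, jars and spatula around where they stand.

Things in the scene. Friction and masses are not known exactly. Their poses are not given: they have to be found in the camera images.
- tile_a_mid (a point): flat fired-clay test tile, dark green glaze on top, 100 long (x) x 50 wide (y) x 8 thick, 80 g; the point is its centre, half-way up; x along its length, z up. Lies lengthwise in one of the rack's lanes at the start. Some tiles may be absent (no reading).
- tile_b_mid (a point): flat fired-clay test tile, dark red glaze on top, 100 long (x) x 50 wide (y) x 8 thick, 80 g; the point is its centre, half-way up; x along its length, z up. Lies lengthwise in one of the rack's lanes at the start. Some tiles may be absent (no reading).
- tile_c_mid (a point): flat fired-clay test tile, blue glaze on top, 100 long (x) x 50 wide (y) x 8 thick, 80 g; the point is its centre, half-way up; x along its length, z up. Lies lengthwise in one of the rack's lanes at the start. Some tiles may be absent (no reading).
- tile_d_mid (a point): flat fired-clay test tile, cream glaze on top, 100 long (x) x 50 wide (y) x 8 thick, 80 g; the point is its centre, half-way up; x along its length, z up. Lies lengthwise in one of the rack's lanes at the start. Some tiles may be absent (no reading).
- rack: dark steel tile rack, fixed: level plate 130 deep (x) x 246 wide (y), top 50 above the table, 14 thick, on feet set back 30 or more from its front edge. Five aluminium rails 6 wide, 10 high run its full depth and make four lanes 54 wide, centred at y = -90, -30, 30, 90, open at both ends. Origin under its centre; x points to the rear, along the lanes
- rack_front (a point): middle of the rack plate's front edge (nearest the robot), on its top; axes as the rack's. Tiles start with their front ends 3 to 15 behind this edge, their tops 2 below the rails' tops, 2 to spare on either side: they can be gripped by the long sides only where they overhang an end. A tile tips off if half of it overhangs
- board_top (a point): plywood ware board on the lift platform, fixed: 140 (x) x 260 (y) x 18 high; the point is the centre of its flat top; x points away from the robot across the board, y along it
- brick_mid (a point): pale sand-coloured insulating fire brick, loose: 110 long (x) x 55 wide (y) x 60 high, 250 g; the point is its centre, half-way up. Stands on the ware board at the start
- disc_top (a point): round sand-coloured kiln shelf lying flat on the table, fixed: 170 diameter, 12 high; the point is the centre of its top
- jog (a joint): spring-centred jog lever, tilt in rad: 0 upright, positive leaning to the box's +y (yellow) side, negative to its -y (blue) side; range -0.6 to 0.6; the spring takes about 0.7 N m per rad (about 6 N at the knob for 0.5 rad) and returns it to 0 when let go
- jog_knob (a point): centre of the black ball (30 diameter) at the top of the jog lever, 104 above the table when upright, 62 above the lever's pivot
- jogbox: grey control box of the jog lever, fixed: 56 (x) x 120 (y) x 45 high, yellow mark on its +y end and blue mark on its -y end; the lever stands at the middle of its top and tilts along y; origin at the centre of the underside
- cup: bystander: dark red clay cup, 72 across, 80 high; origin under its centre
- glaze_jar: bystander: white jar, 68 across, 85 high; origin under its centre
- mug: bystander: olive mug, 72 across, 75 high; origin under its centre
- bowl: bystander: blue bowl, 120 across, 50 high; origin under its centre
- spatula: bystander: spatula lying flat, 190 long; origin on its underside
- oxide_jar: bystander: amber jar with black lid, 60 across, 90 high; origin under its centre
- vase: bystander: dark red vase, 90 across, 120 high; origin under its centre
Not all that is in view belongs to the job. Leave any purple look-alike of the part that bears brick_mid alone.

How it is judged:
By the outcome, as a careful person would: the job done as asked, in the order asked, and still so for the second after the job is handed in, with the robot touching nothing.
Of tile_a, tile_b, tile_c, tile_d only 2 to 3 are there at a start; the rules pass over those that are not, and their reading is None.
At some moment in a run one of brick may be knocked a few centimetres aside while the robot is not near it.
It also fails if it takes over 210 s, if anything falls off the work surface, if the arm or the gripper's body presses on something with over 40 N, if the wrist force passes 120 N, or if a joint passes its speed limit or range.

## Working session

There is one attempt and no reset: what is moved stays moved. The work goes in short steps, Python scripts to look and compute and a tool call to move; the robot and the scene stay as the last step left them, time stands still between calls to the robot, and variables do not carry over. Pictures are saved under pics/ and viewed, about 12 in all and at most 16, crops included, and the job is handed in when it is done.

Besides the shell and the picture viewer there is one more tool, called after "Emit:" by a JSON object that holds its "api" and its "payload". apply_moves: Moves the arm, as the interface text tells. Its arguments: {"type":"object","properties":{"travel":{"type":"array"},"turn":{"type":"array"},"grip":{"type":"array"},"newtons":{"type":"number"}},"required":["travel","turn","grip"]}

```bash
mkdir -p pics; ls; cat > h.py <<'E'
import numpy as np, cv2
from station import status, eyes, bot
from scipy.spatial.transform import Rotation as R
def rot(a):
    a=np.array(a,float)
    return a if a.shape==(3,3) else R.from_quat(np.r_[a[1:],a[0]]).as_matrix()
def ray(cam,uv,z):
    c=eyes.calibration(cam);K=np.array(c["intrinsics"]);M=rot(c["attitude"]);p=np.array(c["xyz"])
    d=M@np.linalg.inv(K)@np.array([uv[0],uv[1],1.]);return p+d*(z-p[2])/d[2]
def proj(cam,P):
    c=eyes.calibration(cam);K=np.array(c["intrinsics"]);M=rot(c["attitude"]);p=np.array(c["xyz"])
    q=K@M.T@(np.array(P)-p);return q[:2]/q[2]
def pic(cam,name,crop=None,s=1):
    im=eyes.read_camera(cam)[:,:,::-1].copy()
    if crop: im=im[crop[1]:crop[3],crop[0]:crop[2]]
    if s!=1: im=cv2.resize(im,None,fx=s,fy=s,interpolation=cv2.INTER_CUBIC)
    cv2.imwrite(f"pics/{name}.png",im)
def rect(cam,mask,z):
    """min-area rect of mask on plane z, world"""
    cs,_=cv2.findContours(mask.astype(np.uint8),cv2.RETR_EXTERNAL,cv2.CHAIN_APPROX_NONE)
    c=max(cs,key=cv2.contourArea)[:,0,:]
    w=np.array([ray(cam,p,z)[:2] for p in c])*1000
    r=cv2.minAreaRect(w.astype(np.float32));return r
def st():
    o=status.get_obs();print("t",round(o["t"],2),"p",np.round(o["eef_pos"],4),"F",np.round(o["contact_force"],1),"g",round(o["gripper_width"],3));print(np.round(rot(o["tool_rot"]),3).tolist());return o
E
cat > a.py <<'E'
from h import *
st()
pic("top","t0",s=1.4); pic("scene","s0",s=1.4)
for c in ("top","scene"):
    k=eyes.calibration(c);print(c,k)
zs=dict(tile_a_mid=.058,tile_b_mid=.058,tile_c_mid=.058,tile_d_mid=.058,rack=.05,board_top=.018,brick_mid=.078,disc_top=.012,jog_knob=.104,jogbox=.045,cup=.08,glaze_jar=.085,mug=.075,bowl=.05,spatula=.005,oxide_jar=.09,vase=.12)
for n,z in zs.items():
    try:
        for d in eyes.masks_of(n,"top")[:3]:
            r=rect("top",d["region"],z);print(n,round(d["score"],2),[int(x) for x in d["rect"]],np.round(r[0]),np.round(r[1]),round(r[2],1))
    except Exception as e: print(n,e)
E
python3 a.py
```

```text
pics
t 0.0 p [0.2133 0.6398 0.2493] F [-0.5 -0.3  0.2] g 1.002
[[-0.0, 0.316, 0.949], [-0.002, 0.949, -0.316], [-1.0, -0.002, 0.0]]
top {'intrinsics': array([[389.19197288,   0.        , 280.67485181],
       [  0.        , 389.19197288, 209.39469941],
       [  0.        ,   0.        ,   1.        ]]), 'xyz': array([0.42107636, 0.01877343, 1.4333024 ]), 'attitude': array([-0.01705064,  0.7110567 , -0.70275329,  0.01566749])}
scene {'intrinsics': array([[385.46549577,   0.        , 282.64361544],
       [  0.        , 385.46549577, 214.25755491],
       [  0.        ,   0.        ,   1.        ]]), 'xyz': array([ 0.96870108, -0.36916141,  0.95391968]), 'attitude': array([-0.27864221,  0.85358103,  0.41795058, -0.13811319])}
tile_a_mid 0.85 [244, 173, 268, 203] [563. 117.] [100.  50.] 0.7
tile_a_mid 0.36 [147, 157, 167, 174] [634. 465.] [80. 56.] 64.2
tile_b_mid 0.83 [227, 172, 241, 201] [571. 179.] [ 51. 100.] 85.3
tile_c_mid 0.51 [213, 120, 242, 147] [759. 191.] [101.  76.] 42.9
rack 0.67 [195, 158, 265, 203] [582. 211.] [253. 134.] 85.0
board_top 0.89 [283, 161, 363, 208] [ 586. -
[... 305 characters left out ...]
 170, 178] [628. 450.] [81. 58.] 46.0
jogbox 0.93 [275, 143, 310, 159] [698. -13.] [ 69. 122.] 0.5
cup 0.83 [410, 154, 433, 176] [ 646. -465.] [69. 88.] 18.2
cup 0.3 [144, 157, 168, 177] [627. 460.] [63. 77.] 0.7
glaze_jar 0.89 [318, 118, 334, 143] [ 764. -135.] [78. 67.] 0.4
mug 0.85 [219, 119, 246, 148] [754. 189.] [100.  72.] 43.3
mug 0.58 [137, 213, 172, 246] [410. 462.] [115. 115.] 76.7
mug 0.27 [318, 117, 335, 140] [ 764. -137.] [60. 76.] 45.8
bowl 0.77 [139, 213, 174, 245] [410. 469.] [119. 117.] 46.1
spatula 0.82 [291, 213, 314, 262] [385. -53.] [188.  65.] 4.1
oxide_jar 0.73 [143, 158, 170, 177] [626. 455.] [63. 74.] 0.7
oxide_jar 0.47 [243, 175, 267, 204] [560. 117.] [48. 97.] 85.1
```

View pics/t0.png

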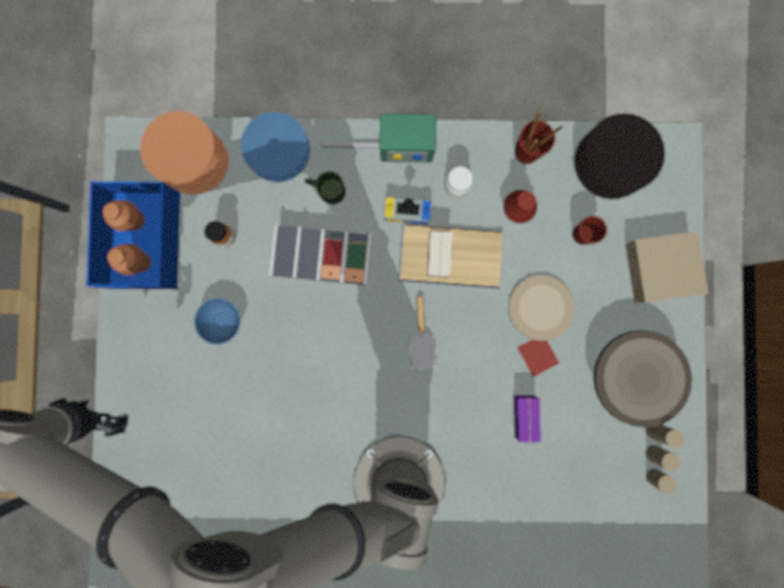

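View pics/s0.png

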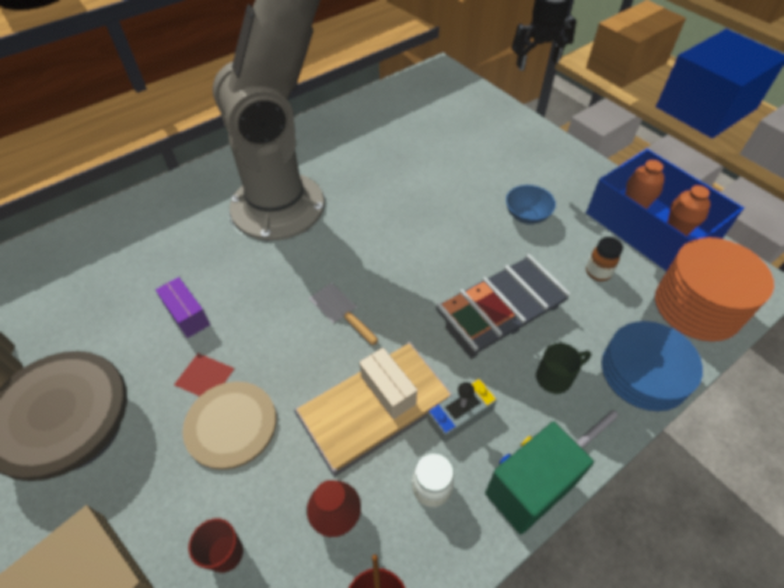

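Top view: two tiles, green and red, in the rack's right-hand lanes (around 345,255). The brick is on the board (440,253), the shelf is at (542,307), the jog box is at (407,208), and the purple decoy is at (528,418). The scene view agrees.

Emit:
{"api": "apply_moves", "payload": {"travel": [[0,0,0],[0,0,0],[0,0,0],[0.2,-3.6,1.8],[0.2,-3.6,1.8],[0.2,-3.6,1.8],[0.2,-3.6,1.8],[0.2,-3.6,1.8]], "turn": [[-0.107,0,0],[-0.107,0,0],[-0.107,0,0],[0,0,0],[0,0,0],[0,0,0],[0,0,0],[0,0,0]], "grip": [0,0,0,0,0,0,0,0]}}

```text
t: 1.62
eef_pos: [0.3009, 0.4655, 0.2384]
tool_rot: [0.706, -0.009, 0.708, 0.014]
contact_force: [0.7, -0.1, 0.6]
gripper_width: 1.002
```

Emit:
{"api": "apply_moves", "payload": {"travel": [[0.2,-3.6,1.8],[0.2,-3.6,1.8],[0.2,-3.6,1.8],[0.2,-3.6,1.8],[0.2,-3.6,1.8],[0.2,-3.6,1.8],[0.2,-3.6,1.8],[0.2,-3.6,1.8]], "turn": [[0,0,0],[0,0,0],[0,0,0],[0,0,0],[0,0,0],[0,0,0],[0,0,0],[0,0,0]], "grip": [0,0,0,0,0,0,0,0]}}

```text
t: 2.28
eef_pos: [0.4581, 0.1714, 0.2217]
tool_rot: [0.707, -0.008, 0.706, 0.016]
contact_force: [0.6, 0.7, 1.0]
gripper_width: 0.999
```

```bash
cat > b.py <<'E'
from h import *
im=cv2.imread("pics/t0.png"); im=im[155:300,265:520]
cv2.imwrite("pics/t0c.png",cv2.resize(im,None,fx=3.1,fy=3.1,interpolation=cv2.INTER_CUBIC))
print(bot.tcp_to_tips); st()
E
python3 b.py
```

```text
0.019
t 2.28 p [0.4581 0.1714 0.2217] F [0.6 0.7 1. ] g 0.999
[[0.001, -0.034, 0.999], [0.012, 0.999, 0.034], [-1.0, 0.012, 0.002]]
```

View pics/t0c.png

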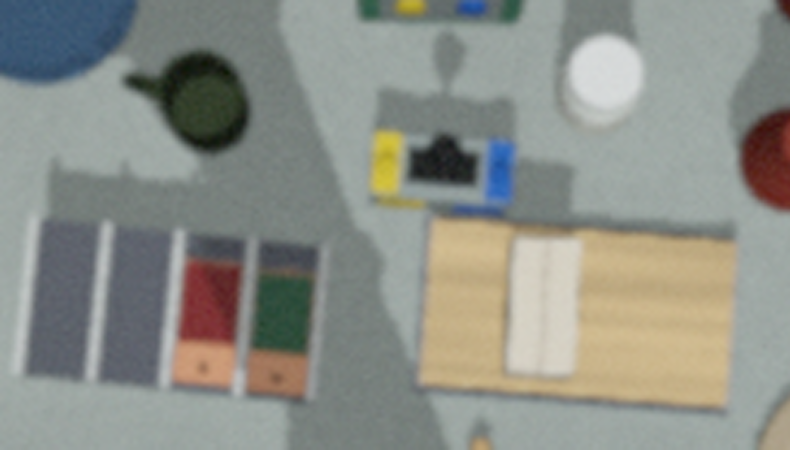

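Crop: exactly two tiles, in lanes y=-90 and -30. The brick's top spans (505..582, 235..377) and the knob is around (443,150).

```bash
cat > c.py <<'E'
from h import *
def P(x,y,z): return ray("top",((265+x/3.1)/1.4,(155+y/3.1)/1.4),z)
def box(n,pts,z):
    q=np.array([P(*p,z)[:2] for p in pts])*1000
    c=q.mean(0); e=(q[1]-q[0]+q[2]-q[3])/2; f=(q[0]-q[3]+q[1]-q[2])/2
    print(n,"c",c.round(1),"yaw from y",np.degrees(np.arctan2(-e[0],-e[1])).round(1)*-1,"x-dir",np.degrees(np.arctan2(f[1],f[0])).round(1),"size",np.linalg.norm(f).round(),np.linalg.norm(e).round())
box("rack",[(35,218),(322,243),(313,397),(18,375)],.058)
box("board",[(428,218),(735,238),(727,408),(418,385)],.018)
box("brick",[(510,235),(582,238),(575,377),(505,372)],.078)
box("jog",[(372,130),(515,142),(511,206),(369,196)],.045)
box("red",[(183,260),(244,264),(236,387),(172,380)],.058)
box("green",[(254,270),(314,275),(306,398),(246,392)],.058)
print("knob",P(443,150,.104))
E
python3 c.py
```

```text
rack c [581.  206.8] yaw from y -4.0 x-dir -3.7 size 128.0 239.0
board c [ 586.3 -128.6] yaw from y -3.3 x-dir -2.7 size 143.0 260.0
brick c [584.3 -95. ] yaw from y -2.6 x-dir -2.0 size 112.0 57.0
jog c [701.3 -13. ] yaw from y -3.8 x-dir -2.5 size 54.0 118.0
red c [569.4 176.5] yaw from y -4.4 x-dir -3.5 size 100.0 51.0
green c [561.  118.1] yaw from y -4.6 x-dir -2.9 size 101.0 49.0
knob [ 0.70417851 -0.01246627  0.104     ]
```

Emit:
{"api": "apply_moves", "payload": {"travel": [[0.2,-3.6,1.7],[0.2,-3.6,1.7],[0.2,-3.6,1.7],[0.2,-3.6,1.7],[0.2,-3.6,1.7],[0.2,-3.6,1.7],[0,-2.5,1.2],[0,0,0]], "turn": [[0,0,0],[0,0,0],[0,0,0],[0,0,0],[0,0,0],[0,0,0],[0,0,0],[0,0,0]], "grip": [0,0,0,0,0,0,0,0]}}

```text
t: 2.95
eef_pos: [0.587, -0.087, 0.2092]
tool_rot: [0.711, -0.006, 0.704, 0.012]
contact_force: [-0.5, -0.3, 0.4]
gripper_width: 1.0
```

Emit:
{"api": "apply_moves", "payload": {"travel": [[0,-0.7,-0.3],[3,0,0],[3,0,0],[3,0,0],[0,0,0]], "turn": [[0.075,0.0085,-0.0086],[0,0,0],[0,0,0],[0,0,0],[0,0,0]], "grip": [0,0,0,0,0]}}

```text
t: 3.37
eef_pos: [0.5877, -0.0977, 0.1193]
tool_rot: [0.71, 0.021, 0.704, -0.021]
contact_force: [-1.5, 0.1, -1.0]
gripper_width: 0.997
```

```bash
cat >> h.py <<'E'
def need(x,y,z,yaw=-3.5):
    o=status.get_obs();M=rot(o["tool_rot"]);a=np.radians(yaw)
    T=np.array([[0,-np.sin(a),np.cos(a)],[0,np.cos(a),np.sin(a)],[-1,0,0]])
    print("t",round(o["t"],1),"p",np.round(o["eef_pos"],4),"g",round(o["gripper_width"],3),"F",np.round(o["contact_force"],1))
    print("turn",np.round(R.from_matrix(M.T@T).as_rotvec(),3),"travel cm (in target axes)",np.round(T.T@(np.array([x,y,z])-o["eef_pos"])*100,2))
E
python3 -c "
from h import *
need(.584,-.095,.055,-2.8)"
```

```text
t 3.4 p [ 0.5877 -0.0977  0.1193] g 0.997 F [-1.5  0.1 -1. ]
turn [-0.011  0.009  0.   ] travel cm (in target axes) [ 6.43  0.25 -0.38]
```

Emit:
{"api": "apply_moves", "payload": {"travel": [[2,0.25,-0.35],[2.5,0,0],[1.9,0,0],[0,0,0],[0,0,0],[0,0,0],[0,0,0]], "turn": [[-0.01,0.009,0],[0,0,0],[0,0,0],[0,0,0],[0,0,0],[0,0,0],[0,0,0]], "grip": [0,0,0,0,1,1,1], "newtons": 40}}

```text
t: 3.95
eef_pos: [0.5888, -0.0929, 0.0616]
tool_rot: [0.709, 0.017, 0.705, -0.016]
contact_force: [-0.5, 0.3, -1.9]
gripper_width: 0.642
```

Emit:
{"api": "apply_moves", "payload": {"travel": [[0,0,0],[0,0,0],[0,0,0],[0,0,0]], "turn": [[0,0,0],[0,0,0],[0,0,0],[0,0,0]], "grip": [1,1,1,1]}}

```text
t: 4.28
eef_pos: [0.5905, -0.0927, 0.0653]
tool_rot: [0.711, 0.017, 0.703, -0.016]
contact_force: [0.0, 0.2, -3.0]
gripper_width: 0.638
```

```bash
python3 -c "
from h import *
need(.455,-.363,.18,-2.8); pic('scene','s1',(180,180,420,360),3)"
```

```text
t 4.3 p [ 0.5905 -0.0927  0.0653] g 0.638 F [ 0.   0.2 -3. ]
turn [ 0.002  0.011 -0.002] travel cm (in target axes) [-11.47 -27.66 -12.21]
```

View pics/s1.png

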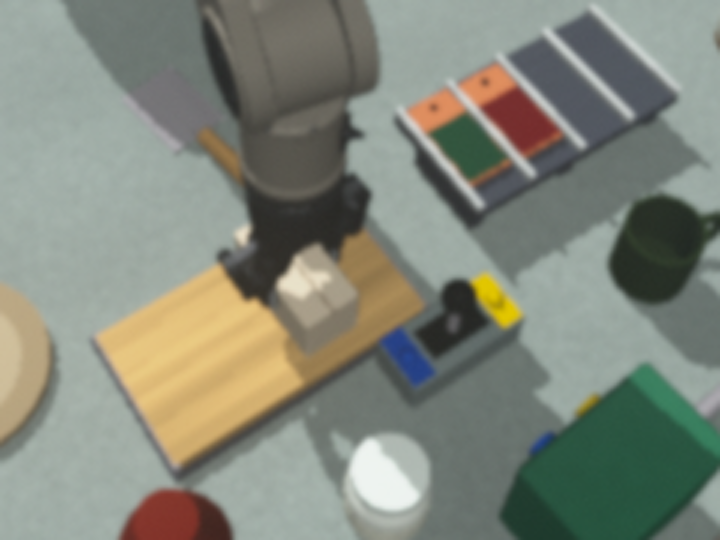

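The brick is between the fingers, gripped at 54 mm. Next I lift it and carry it to the shelf.

Emit:
{"api": "apply_moves", "payload": {"travel": [[-2,0,0],[-3,0,0],[-3,0,0],[-3,0,0],[0,-2.5,-1.1],[0,-3.5,-1.5],[0,-3.5,-1.5],[0,-3.5,-1.5]], "turn": [[0,0.01,0],[0,0,0],[0,0,0],[0,0,0],[0,0,0],[0,0,0],[0,0,0],[0,0,0]], "grip": [1,1,1,1,1,1,1,1]}}

```text
t: 5.0
eef_pos: [0.5313, -0.2118, 0.1789]
tool_rot: [0.707, 0.012, 0.707, -0.007]
contact_force: [1.2, -0.6, -3.5]
gripper_width: 0.636
```

Emit:
{"api": "apply_moves", "payload": {"travel": [[0,-3.5,-1.5],[0,-3.5,-1.5],[0,-3.5,-1.5],[0,-3,-1.2],[0,-2,-1],[0,0,0]], "turn": [[0,0,0],[0,0,0],[0,0,0],[0,0,0],[0,0,0],[0,0,0]], "grip": [1,1,1,1,1,1]}}

```text
t: 5.5
eef_pos: [0.4487, -0.38, 0.1786]
tool_rot: [0.707, 0.014, 0.707, -0.012]
contact_force: [0.2, 0.1, -2.1]
gripper_width: 0.642
```

```bash
python3 -c "
from h import *
need(.455,-.363,.061,-2.8)"
```

```text
t 5.5 p [ 0.4487 -0.38    0.1786] g 0.642 F [ 0.2  0.1 -2.1]
turn [ 0.011 -0.001 -0.002] travel cm (in target axes) [11.76  1.73  0.54]
```

Emit:
{"api": "apply_moves", "payload": {"travel": [[2,1.7,1],[3,0,0],[3,0,0],[2.5,0,0],[0,0,0]], "turn": [[0.011,0,0],[0,0,0],[0,0,0],[0,0,0],[0,0,0]], "grip": [1,1,1,1,1]}}

```text
t: 5.92
eef_pos: [0.4594, -0.3666, 0.0725]
tool_rot: [0.708, 0.02, 0.705, -0.02]
contact_force: [0.4, 0.8, -1.8]
gripper_width: 0.639
```

```bash
python3 -c "
from h import *
need(.460,-.363,.059,-2.8)"
```

```text
t 5.9 p [ 0.4594 -0.3666  0.0725] g 0.639 F [ 0.4  0.8 -1.8]
turn [-0.008  0.004  0.001] travel cm (in target axes) [1.35 0.36 0.04]
```

Emit:
{"api": "apply_moves", "payload": {"travel": [[0.8,0.3,0],[0.4,0,0],[0.3,0,0],[0.2,0,0]], "turn": [[0,0,0],[0,0,0],[0,0,0],[0,0,0]], "grip": [1,1,1,1]}}

```text
t: 6.25
eef_pos: [0.4611, -0.3629, 0.0565]
tool_rot: [0.709, 0.02, 0.705, -0.02]
contact_force: [0.3, 0.1, -1.9]
gripper_width: 0.638
```

Emit:
{"api": "apply_moves", "payload": {"travel": [[0.2,0,0],[0.2,0,0]], "turn": [[0,0,0],[0,0,0]], "grip": [1,1]}}

```text
t: 6.42
eef_pos: [0.4619, -0.3634, 0.0552]
tool_rot: [0.71, 0.02, 0.704, -0.02]
contact_force: [-9.7, 7.2, 27.2]
gripper_width: 0.633
```

Emit:
{"api": "apply_moves", "payload": {"travel": [[-0.1,0,0],[0,0,0],[0,0,0],[0,0,0],[-2,0,0],[-3,0,0],[-3,0,0],[-3,0,0]], "turn": [[0,0,0],[0,0,0],[0,0,0],[0,0,0],[0,0,0],[0,0,0],[0,0,0],[0,0,0]], "grip": [0,0,0,0,0,0,0,0]}}

```text
t: 7.08
eef_pos: [0.4598, -0.3627, 0.1678]
tool_rot: [0.708, 0.02, 0.705, -0.02]
contact_force: [1.3, -0.2, 0.6]
gripper_width: 1.005
```

```bash
cat > chk.py <<'E'
from h import *
eyes.read_camera("top")
for n,z in (("brick_mid",.072),("disc_top",.012)):
    for d in eyes.masks_of(n,"top")[:2]:
        r=rect("top",d["region"],z);print(n,round(d["score"],2),np.round(r[0]),np.round(r[1]),round(r[2],1))
E
python3 chk.py;  python3 -c "
from h import *
need(.702,.070,.20,-3.5);pic('scene','s2',(100,170,340,350),3)"
```

```text
brick_mid 0.66 [ 428. -352.] [72. 48.] 81.2
brick_mid 0.48 [ 227. -284.] [12. 27.] 45.2
disc_top 0.95 [ 455. -353.] [164. 149.] 0.7
disc_top 0.73 [770. 196.] [104.  78.] 42.9
t 7.2 p [ 0.4617 -0.3641  0.1695] g 0.996 F [-0.5  0.4 -0.9]
turn [0.004 0.01  0.002] travel cm (in target axes) [-3.05 44.8  21.34]
```

View pics/s2.png

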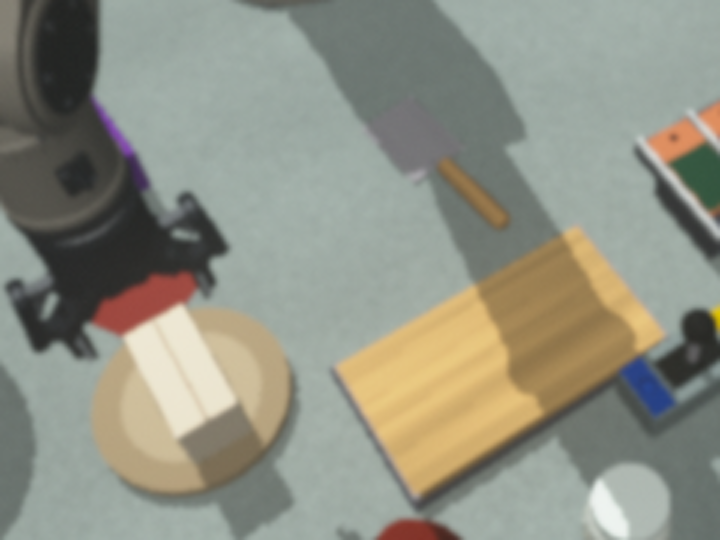

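The brick stands on the shelf and the board is empty. Next I go to the lever's blue side with the fingers shut.

Emit:
{"api": "apply_moves", "payload": {"travel": [[0,2.9,2.1],[0,2.9,2.1],[0,2.9,2.1],[0,2.9,2.1],[0,2.9,2.1],[0,2.9,2.1],[0,2.9,2.1],[0,2.9,2.1]], "turn": [[0,0.01,0],[0,0,0],[0,0,0],[0,0,0],[0,0,0],[0,0,0],[0,0,0],[0,0,0]], "grip": [1,1,1,1,1,1,1,1]}}

```text
t: 7.95
eef_pos: [0.6372, -0.1424, 0.1538]
tool_rot: [0.698, 0.027, 0.715, -0.028]
contact_force: [-0.0, 0.5, -0.2]
gripper_width: -0.002
```

Emit:
{"api": "apply_moves", "payload": {"travel": [[0,2.9,2.1],[0,2.5,1.9],[0,0,0]], "turn": [[0,0,0],[0,0,0],[0,0,0]], "grip": [1,1,1]}}

```text
t: 8.2
eef_pos: [0.6848, -0.0776, 0.1457]
tool_rot: [0.696, 0.025, 0.717, -0.022]
contact_force: [0.7, 2.0, 0.1]
gripper_width: 0.007
```

```bash
python3 chk.py;  python3 -c "
from h import *
for d in eyes.masks_of('jog_knob','top')[:2]: print(d['score'],d['rect'],ray('top',((d['rect'][0]+d['rect'][2])/2,(d['rect'][1]+d['rect'][3])/2),.104))
need(.699,-.077,.10,-3.5)"
```

```text
brick_mid 0.91 [ 460. -353.] [ 68. 110.] 87.7
brick_mid 0.86 [ 179. -312.] [114.  62.] 0.1
disc_top 0.78 [ 454. -360.] [164. 164.] 45.4
0.41 [290.7, 144.2, 295.0, 149.5] [ 0.69876974 -0.01765766  0.104     ]
t 8.4 p [ 0.6803 -0.0881  0.1471] g -0.002 F [ 0.4 -1.2 -0.2]
turn [-0.016 -0.031  0.002] travel cm (in target axes) [4.71 1.22 1.79]
```

Emit:
{"api": "apply_moves", "payload": {"travel": [[2,0.6,1.8],[2,0,0.2],[0.7,0,0],[0,0,0]], "turn": [[-0.016,-0.031,0],[0,0,0],[0,0,0],[0,0,0]], "grip": [1,1,1,1]}}

```text
t: 8.73
eef_pos: [0.6977, -0.093, 0.099]
tool_rot: [0.707, 0.023, 0.706, -0.028]
contact_force: [0.4, 0.3, -0.4]
gripper_width: -0.002
```

```bash
python3 -c "
from h import *
need(.703,-.0125,.10,-3.5)"
```

```text
t 8.7 p [ 0.6977 -0.093   0.099 ] g -0.002 F [ 0.4  0.3 -0.4]
turn [-0.011  0.001  0.006] travel cm (in target axes) [-0.1   8.07  0.03]
```

Emit:
{"api": "apply_moves", "payload": {"travel": [[0,2,0],[0,2,0],[0,1.5,0],[0,1,0],[0,0.8,0],[0,0.8,0]], "turn": [[0,0,0],[0,0,0],[0,0,0],[0,0,0],[0,0,0],[0,0,0]], "grip": [1,1,1,1,1,1]}}

```text
t: 9.23
eef_pos: [0.7008, -0.0238, 0.1017]
tool_rot: [0.706, 0.026, 0.707, -0.037]
contact_force: [1.0, -4.2, -3.3]
gripper_width: -0.001
```

```bash
python3 -c "
from h import *
need(.703,-.0125,.10,-3.5)"
```

```text
t 9.2 p [ 0.7008 -0.0238  0.1017] g -0.001 F [ 1.  -4.2 -3.3]
turn [-0.028 -0.     0.015] travel cm (in target axes) [0.17 1.15 0.15]
```

Emit:
{"api": "apply_moves", "payload": {"travel": [[0.2,0.8,0],[0,0.6,0],[0,0.3,0],[0,0.3,0]], "turn": [[-0.028,0,0.015],[0,0,0],[0,0,0],[0,0,0]], "grip": [1,1,1,1]}}

```text
t: 9.57
eef_pos: [0.7019, -0.0113, 0.0997]
tool_rot: [0.707, 0.019, 0.706, -0.025]
contact_force: [-0.9, -5.7, 0.6]
gripper_width: -0.001
```

```bash
python3 -c "
from h import *
need(.703,-.0125,.10,-3.5);pic('scene','s3',(270,210,430,330),4)"
```

```text
t 9.6 p [ 0.7019 -0.0113  0.0997] g -0.001 F [-0.9 -5.7  0.6]
turn [-0.001  0.001  0.008] travel cm (in target axes) [-0.03 -0.11  0.12]
```

View pics/s3.png

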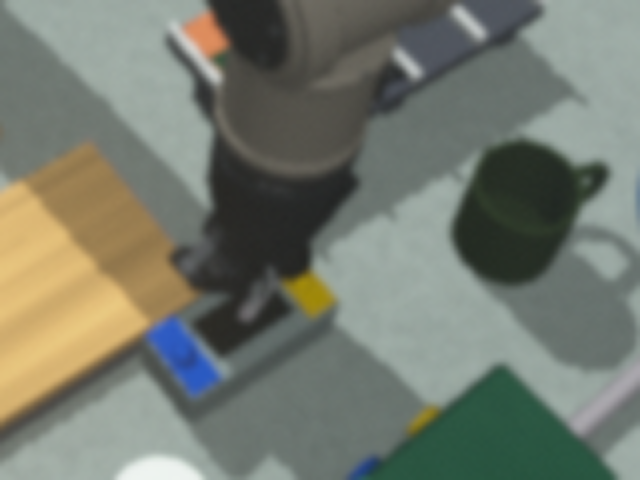

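The lever leans to yellow with 5.7 N on it (about 0.48 rad). I hold it there, then let it go.

Emit:
{"api": "apply_moves", "payload": {"travel": [[0,0.2,0],[0,0.15,0],[0,0.15,0],[0,0.1,0],[0,0.1,0],[0,0.1,0],[0,0.1,0],[0,0.1,0]], "turn": [[0,0,0],[0,0,0],[0,0,0],[0,0,0],[0,0,0],[0,0,0],[0,0,0],[0,0,0]], "grip": [1,1,1,1,1,1,1,1]}}

```text
t: 10.28
eef_pos: [0.7015, -0.0158, 0.1009]
tool_rot: [0.707, 0.018, 0.706, -0.031]
contact_force: [-1.3, -4.1, 0.6]
gripper_width: -0.001
```

Emit:
{"api": "apply_moves", "payload": {"travel": [[0,0.1,0],[0,0.1,0],[0,0.1,0],[0,0.1,0],[0,0.1,0],[0,0.1,0]], "turn": [[0,0,0],[0,0,0],[0,0,0],[0,0,0],[0,0,0],[0,0,0]], "grip": [1,1,1,1,1,1]}}

```text
t: 10.78
eef_pos: [0.7017, -0.0132, 0.1004]
tool_rot: [0.707, 0.017, 0.706, -0.033]
contact_force: [-0.6, -5.0, 0.9]
gripper_width: 0.0
```

Emit:
{"api": "apply_moves", "payload": {"travel": [[0,-2,0],[0,-3,0],[0,-3,0],[-3,-1,0],[-3,0,0],[0,0,0]], "turn": [[0,0,0],[0,0,0],[0,0,0],[0,0,0],[0,0,0],[0,0,0]], "grip": [1,1,1,1,1,1]}}

```text
t: 11.28
eef_pos: [0.6972, -0.0918, 0.1605]
tool_rot: [0.707, 0.018, 0.707, -0.024]
contact_force: [0.6, -0.4, 0.7]
gripper_width: -0.003
```

```bash
python3 -c "
from h import *
need(.60,-.0,.19,-4)"
```

```text
t 11.3 p [ 0.6972 -0.0918  0.1605] g -0.003 F [ 0.6 -0.4  0.7]
turn [ 0.011 -0.     0.008] travel cm (in target axes) [ -2.95   8.48 -10.34]
```

The hold sagged slightly, to about 0.4 rad. The board is still empty, so I repeat it more firmly.

Emit:
{"api": "apply_moves", "payload": {"travel": [[3,0,0.3],[3,0,0],[0.3,1,0],[0,2,0],[0,2.2,0],[0,1.5,0],[0,1.2,0],[0,1,0]], "turn": [[0.01,0,0.008],[0,0,0],[0,0,0],[0,0,0],[0,0,0],[0,0,0],[0,0,0],[0,0,0]], "grip": [1,1,1,1,1,1,1,1]}}

```text
t: 11.95
eef_pos: [0.7098, -0.0053, 0.1]
tool_rot: [0.709, 0.022, 0.704, -0.029]
contact_force: [-0.8, -36.3, -0.9]
gripper_width: -0.001
```

Emit:
{"api": "apply_moves", "payload": {"travel": [[0,0.4,0],[0,0.4,0],[0,0.3,0]], "turn": [[0,0,0],[0,0,0],[0,0,0]], "grip": [1,1,1]}}

```text
t: 12.2
eef_pos: [0.7094, -0.0072, 0.1007]
tool_rot: [0.709, 0.018, 0.704, -0.038]
contact_force: [0.2, -8.2, -3.9]
gripper_width: -0.0
```

Emit:
{"api": "apply_moves", "payload": {"travel": [[0,0.1,0],[0,0.1,0],[0,0.15,0],[0,0.15,0],[0,0.15,0],[0,0.15,0],[0,0.15,0],[0,0.15,0]], "turn": [[0,0,0],[0,0,0],[0,0,0],[0,0,0],[0,0,0],[0,0,0],[0,0,0],[0,0,0]], "grip": [1,1,1,1,1,1,1,1]}}

```text
t: 12.87
eef_pos: [0.709, -0.0111, 0.1024]
tool_rot: [0.709, 0.012, 0.704, -0.05]
contact_force: [1.7, -7.2, -2.6]
gripper_width: -0.001
```

Emit:
{"api": "apply_moves", "payload": {"travel": [[0,0.15,0],[0,0.15,0],[0,0.15,0],[0,0.15,0]], "turn": [[0,0,0],[0,0,0],[0,0,0],[0,0,0]], "grip": [1,1,1,1]}}

```text
t: 13.2
eef_pos: [0.709, -0.0115, 0.1026]
tool_rot: [0.709, 0.009, 0.703, -0.055]
contact_force: [1.2, -6.5, -3.1]
gripper_width: 0.0
```

Emit:
{"api": "apply_moves", "payload": {"travel": [[0,-2,0],[0,-3,0],[0,-3,0],[-3,-1,0],[-3,0,0],[-3,0,0],[0,0,0]], "turn": [[0,0,0],[0,0,0],[0,0,0],[0,0,0],[0,0,0],[0,0,0],[0,0,0]], "grip": [1,1,1,1,1,1,1]}}

```text
t: 13.78
eef_pos: [0.702, -0.0847, 0.2025]
tool_rot: [0.709, 0.008, 0.704, -0.048]
contact_force: [1.3, -0.6, 0.9]
gripper_width: 0.001
```

```bash
python3 -c "
from h import *
need(.65,.11,.19,-4)
eyes.read_camera('top')
for n in ('tile_a_mid','tile_b_mid'):
  for d in eyes.masks_of(n,'top')[:1]:
    r=rect('top',d['region'],.058);print(n,d['score'],r)
for d in eyes.masks_of('brick_mid','top')[:1]: print(rect('top',d['region'],.072))
"
```

```text
t 13.8 p [ 0.702  -0.0847  0.2025] g 0.001 F [ 1.3 -0.6  0.9]
turn [-0.009  0.009  0.055] travel cm (in target axes) [ 1.25 19.06 -6.54]
tile_a_mid 0.57 ((564.2879028320312, 118.43914794921875), (50.239967346191406, 101.73538208007812), 84.58718872070312)
tile_b_mid 0.72 ((570.3340454101562, 178.30618286132812), (58.301719665527344, 104.47702026367188), 85.33731079101562)
((179.12551879882812, -310.81494140625), (121.81546020507812, 70.99312591552734), 2.6114630699157715)
```

Emit:
{"api": "apply_moves", "payload": {"travel": [[0,0,0],[0.8,3.3,-0.9],[0.8,3.3,-0.9],[0.8,3.3,-0.9],[0.8,3.3,-0.9],[0.8,3.3,-0.9],[0.8,2.5,-0.7],[0,0,0]], "turn": [[-0.009,0.009,0.055],[0,0,0],[0,0,0],[0,0,0],[0,0,0],[0,0,0],[0,0,0],[0,0,0]], "grip": [1,1,1,1,1,1,1,1]}}

```text
t: 14.65
eef_pos: [0.6507, 0.1164, 0.1335]
tool_rot: [0.696, 0.026, 0.717, -0.027]
contact_force: [-0.7, 1.8, 0.5]
gripper_width: 0.001
```

```bash
python3 -c "
from h import *
need(.637,.113,.10,-4)"
```

```text
t 14.7 p [0.6507 0.1164 0.1335] g 0.001 F [-0.7  1.8  0.5]
turn [-0.005 -0.03   0.002] travel cm (in target axes) [ 3.35 -0.44 -1.34]
```

Emit:
{"api": "apply_moves", "payload": {"travel": [[1.5,-0.3,-1.2],[1.8,0,0],[0,0,0]], "turn": [[-0.005,-0.03,0],[0,0,0],[0,0,0]], "grip": [1,1,1]}}

```text
t: 14.9
eef_pos: [0.6342, 0.1201, 0.0958]
tool_rot: [0.705, 0.021, 0.709, -0.022]
contact_force: [-0.6, 1.0, -0.9]
gripper_width: 0.004
```

```bash
python3 -c "
from h import *
need(.637,.113,.072,-4);pic('scene','s4',(290,150,450,270),4)"
```

```text
t 14.9 p [0.6342 0.1201 0.0958] g 0.004 F [-0.6  1.  -0.9]
turn [ 0.009 -0.005  0.002] travel cm (in target axes) [ 2.38 -0.69  0.33]
```

View pics/s4.png

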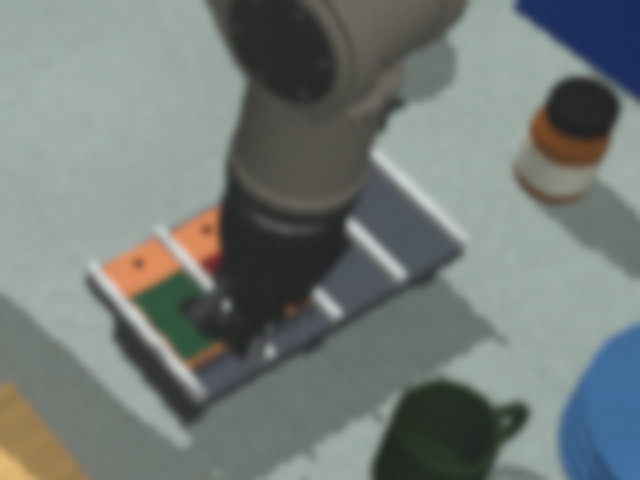

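```bash
python3 -c "
from h import *
def c(u,v,z): return ray('scene',(290+u/4,150+v/4),z).round(4)
print('rail rear ends',c(197,395,.06),c(268,350,.06),c(331,311,.06),c(399,272,.06),c(460,240,.06))
print('front',c(95,268,.06),c(160,232,.06))
print('green rear corners', c(192,366,.058),c(225,343,.058))
print('tip',(proj('scene',[.6342,.1201,.077])-[290,150])*4)"
```

```text
rail rear ends [0.6342 0.0799 0.06  ] [0.6376 0.143  0.06  ] [0.6413 0.2006 0.06  ] [0.6473 0.2631 0.06  ] [0.6547 0.319  0.06  ]
front [0.5116 0.0943 0.06  ] [0.516  0.1526 0.06  ]
green rear corners [0.6143 0.094  0.058 ] [0.6144 0.1247 0.058 ]
tip [243.85131514 350.54903386]
```

The scene camera agrees with the top camera. Lane −90's centre at the rear is y≈0.112, so I shift 8 mm and go down behind the green tile.

Emit:
{"api": "apply_moves", "payload": {"travel": [[0,-0.9,0.3],[0.8,0,0.1],[0.9,0,0],[0.6,0,0]], "turn": [[0.015,-0.005,0],[0,0,0],[0,0,0],[0,0,0]], "grip": [1,1,1,1]}}

```text
t: 15.28
eef_pos: [0.6412, 0.1082, 0.0752]
tool_rot: [0.708, 0.028, 0.705, -0.029]
contact_force: [-0.3, 0.6, -1.5]
gripper_width: -0.002
```

```bash
python3 -c "
from h import *
need(.637,.112,.072,-4.3)"
```

```text
t 15.3 p [0.6412 0.1082 0.0752] g -0.002 F [-0.3  0.6 -1.5]
turn [-0.005  0.005  0.001] travel cm (in target axes) [ 0.32  0.35 -0.44]
```

Emit:
{"api": "apply_moves", "payload": {"travel": [[0.35,0.35,0],[0.1,0,-0.5],[0,0,-0.8],[0,0,-0.8],[0,0,-0.8],[0,0,-0.8],[0,0,-0.5]], "turn": [[-0.005,0.005,0],[0,0,0],[0,0,0],[0,0,0],[0,0,0],[0,0,0],[0,0,0]], "grip": [1,1,1,1,1,1,1]}}

```text
t: 15.87
eef_pos: [0.5967, 0.1145, 0.0696]
tool_rot: [0.707, 0.027, 0.707, -0.027]
contact_force: [1.3, -0.1, -0.6]
gripper_width: -0.003
```

```bash
cat > tile.py <<'E'
from h import *
import sys
n=sys.argv[1];z=float(sys.argv[2])
for cam in ("top","scene"):
  eyes.read_camera(cam)
  for d in eyes.masks_of(n,cam)[:1]:
    r=rect(cam,d["region"],z);b=cv2.boxPoints(r);print(cam,round(d["score"],2),np.round(r[0]),np.round(r[1]),round(r[2],1),"xmin",b[:,0].min().round(),"xmax",b[:,0].max().round())
E
python3 tile.py tile_a_mid .058; python3 -c "
from h import *
need(.589,.115,.072,-4.3)"
```

```text
top 0.56 [409. 465.] [114. 118.] 27.4 xmin 331.0 xmax 486.0
scene 0.65 [ 713. -301.] [87. 87.] 35.2 xmin 653.0 xmax 774.0
t 16.1 p [0.5984 0.1144 0.0697] g -0.002 F [0.7 0.6 0.1]
turn [-0.001  0.001  0.001] travel cm (in target axes) [-0.23 -0.01 -0.94]
```

Emit:
{"api": "apply_moves", "payload": {"travel": [[-0.2,0,-0.7],[0,0,-0.7],[0,0,-0.3]], "turn": [[0,0,0],[0,0,0],[0,0,0]], "grip": [1,1,1]}}

```text
t: 16.32
eef_pos: [0.5821, 0.1156, 0.0722]
tool_rot: [0.708, 0.027, 0.705, -0.028]
contact_force: [0.4, -0.0, -0.6]
gripper_width: 0.003
```

```bash
python3 -c "
from h import *
need(.583,.115,.072,-4.3);pic('scene','s5',(280,130,440,250),4)"
```

```text
t 16.3 p [0.5821 0.1156 0.0722] g 0.003 F [ 0.4 -0.  -0.6]
turn [-0.002  0.004  0.001] travel cm (in target axes) [ 0.02 -0.05  0.1 ]
```

View pics/s5.png

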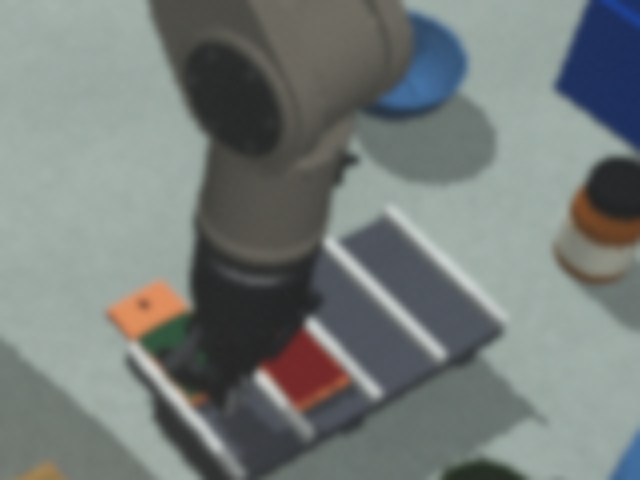

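```bash
python3 -c "
from h import *
def c(u,v,z): return ray('scene',(280+u/4,130+v/4),z).round(4)
print(c(108,315,.058),c(162,282,.058),'rail front',c(130,345,.06))"
```

```text
[0.4759 0.0991 0.058 ] [0.477  0.1503 0.058 ] rail front [0.5073 0.0932 0.06  ]
```

Emit:
{"api": "apply_moves", "payload": {"travel": [[0,0,0.5],[-2,0,0],[-3,0,0],[-3,0,0],[0,0,0]], "turn": [[0,0,0],[0,0,0],[0,0,0],[0,0,0],[0,0,0]], "grip": [1,1,1,1,1]}}

```text
t: 16.78
eef_pos: [0.586, 0.1147, 0.1532]
tool_rot: [0.706, 0.026, 0.707, -0.029]
contact_force: [1.3, 0.0, 1.0]
gripper_width: -0.002
```

Emit:
{"api": "apply_moves", "payload": {"travel": [[0,0,-2],[0,0,-2.5],[0,0,-2.5],[0,0,-2.5],[0,0,0]], "turn": [[0,0,0],[0,0,0],[0,0,0],[0,0,0],[0,0,0]], "grip": [0,0,0,0,0]}}

```text
t: 17.2
eef_pos: [0.4926, 0.1217, 0.1548]
tool_rot: [0.709, 0.027, 0.704, -0.029]
contact_force: [-0.9, -0.2, -0.7]
gripper_width: 0.705
```

```bash
python3 tile.py tile_a_mid .058; python3 -c "
from h import *
need(.491,.1235,.066,-4.5)"
```

```text
top 0.75 [713. -12.] [25. 29.] 0.7 xmin 700.0 xmax 726.0
scene 0.57 [522. 123.] [ 57. 106.] 87.7 xmin 468.0 xmax 576.0
t 17.4 p [0.4983 0.1217 0.1559] g 0.998 F [ 1.1 -1.1 -0.1]
turn [-0.003  0.012  0.001] travel cm (in target axes) [ 8.99  0.12 -0.74]
```

Emit:
{"api": "apply_moves", "payload": {"travel": [[2.5,0.1,-0.75],[2.5,0,0],[2,0,0],[0.5,0,0]], "turn": [[0,0.012,0],[0,0,0],[0,0,0],[0,0,0]], "grip": [0,0,0,0]}}

```text
t: 17.73
eef_pos: [0.4995, 0.1241, 0.0807]
tool_rot: [0.71, 0.03, 0.703, -0.029]
contact_force: [0.1, 0.2, -0.2]
gripper_width: 1.0
```

```bash
python3 -c "
from h import *
need(.491,.1235,.066,-4.5)"
```

```text
t 17.7 p [0.4995 0.1241 0.0807] g 1.0 F [ 0.1  0.2 -0.2]
turn [-0.005  0.01  -0.003] travel cm (in target axes) [ 1.47 -0.12 -0.84]
```

Emit:
{"api": "apply_moves", "payload": {"travel": [[0,-0.1,-1.0],[0,0,-0.2],[0.7,0,-0.1],[0.6,0,0]], "turn": [[-0.005,0.015,0],[0,0,0],[0,0.005,0],[0,0,0]], "grip": [0,0,0,0]}}

```text
t: 18.07
eef_pos: [0.4883, 0.1237, 0.0681]
tool_rot: [0.703, 0.029, 0.71, -0.027]
contact_force: [0.8, 0.1, 0.7]
gripper_width: 1.0
```

```bash
python3 -c "
from h import *
need(.491,.1235,.066,-4.5)"
```

```text
t 18.1 p [0.4883 0.1237 0.0681] g 1.0 F [0.8 0.1 0.7]
turn [-0.001 -0.01  -0.003] travel cm (in target axes) [0.21 0.   0.27]
```

Close on the tile with a picture.

Emit:
{"api": "apply_moves", "payload": {"travel": [[0.2,0,0.2],[0.05,0,0],[0.05,0,0],[0.05,0,0],[0.05,0,0],[0.05,0,0]], "turn": [[0,-0.01,0],[0,0,0],[0,0,0],[0,0,0],[0,0,0],[0,0,0]], "grip": [0,1,1,1,1,1], "newtons": 60}}

```text
t: 18.57
eef_pos: [0.4915, 0.1239, 0.0651]
tool_rot: [0.708, 0.03, 0.705, -0.027]
contact_force: [-3.0, -0.9, 5.9]
gripper_width: 0.568
```

```bash
python3 -c "
from h import *
need(.491,.1235,.066,-4.5);pic('scene','s6',(270,130,430,250),4)"
```

```text
t 18.6 p [0.4915 0.1239 0.0651] g 0.568 F [-3.  -0.9  5.9]
turn [-0.002  0.003 -0.004] travel cm (in target axes) [-0.09 -0.04 -0.05]
```

View pics/s6.png

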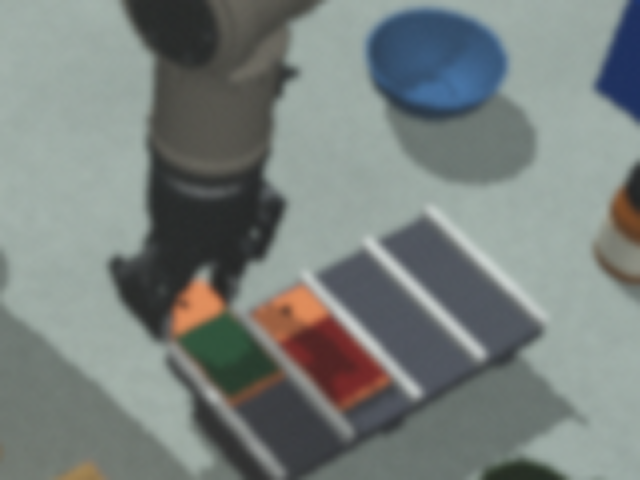

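The green tile is gripped at its overhanging end. I lift it.

Emit:
{"api": "apply_moves", "payload": {"travel": [[-0.6,0,0],[-1.5,0,0],[-2.5,0,0],[-3,0,0],[-3,0,0],[-2,0,0],[0,0,0]], "turn": [[0,0,0],[0,0,0],[0,0,0],[0,0,0],[0,0,0],[0,0,0],[0,0,0]], "grip": [1,1,1,1,1,1,1]}}

```text
t: 19.2
eef_pos: [0.4898, 0.1225, 0.1976]
tool_rot: [0.707, 0.03, 0.706, -0.028]
contact_force: [0.7, 0.5, -0.4]
gripper_width: 0.563
```

```bash
python3 -c "
from h import *
need(.5534,-.080,.165,-3);pic('scene','s7',(250,90,450,240),4)"
```

```text
t 19.2 p [0.4898 0.1225 0.1976] g 0.563 F [ 0.7  0.5 -0.4]
turn [-0.029  0.    -0.003] travel cm (in target axes) [  3.26 -19.89   7.41]
```

View pics/s7.png

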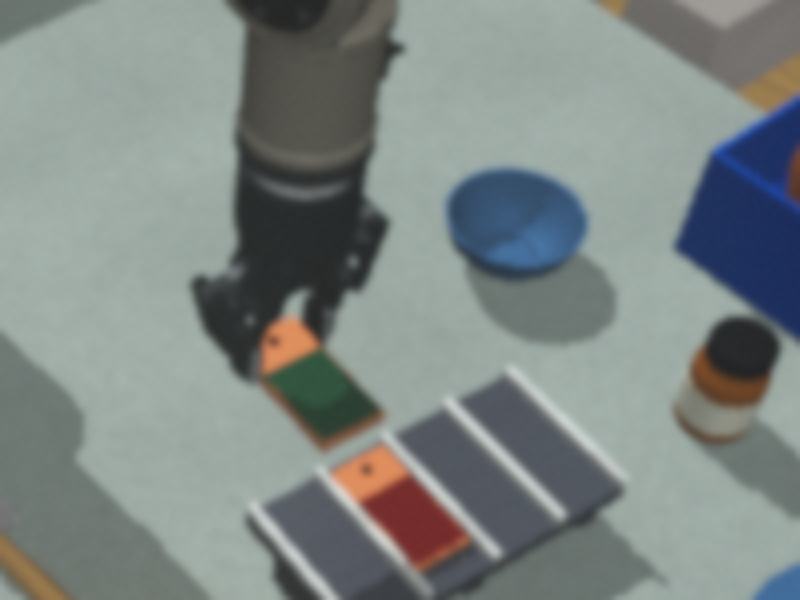

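```bash
python3 -c "
from h import *
o=status.get_obs();M=rot(o['tool_rot']);p=o['eef_pos']
for n,v in dict(fl=(.0071,-.025,-.015),fr=(.0071,.025,-.015),rl=(.0071,-.025,.085),rr=(.0071,.025,.085),rlb=(.0151,-.025,.085)).items():
  print(n,((proj('scene',p+M@np.array(v))-[250,90])*4).round())"
```

```text
fl [233. 352.]
fr [294. 321.]
rl [326. 452.]
rr [388. 418.]
rlb [325. 460.]
```

Emit:
{"api": "apply_moves", "payload": {"travel": [[0.4,-3.2,1.2],[0.4,-3.2,1.2],[0.4,-3.2,1.2],[0.4,-3.2,1.2],[0.4,-3.2,1.2],[0.4,-3.2,1.2],[0,-1,0.4],[0,0,0]], "turn": [[-0.029,0,0],[0,0,0],[0,0,0],[0,0,0],[0,0,0],[0,0,0],[0,0,0],[0,0,0]], "grip": [1,1,1,1,1,1,1,1]}}

```text
t: 19.92
eef_pos: [0.5528, -0.0876, 0.1633]
tool_rot: [0.704, 0.015, 0.71, -0.013]
contact_force: [-0.1, 0.1, -0.8]
gripper_width: 0.565
```

```bash
python3 -c "
from h import *
need(.5534,-.080,.045,-3)"
```

```text
t 19.9 p [ 0.5528 -0.0876  0.1633] g 0.565 F [-0.1  0.1 -0.8]
turn [ 0.013 -0.009 -0.002] travel cm (in target axes) [11.83  0.77  0.02]
```

Emit:
{"api": "apply_moves", "payload": {"travel": [[2,0.7,0],[3,0,0],[3,0,0],[2.2,0,0],[0,0,0]], "turn": [[0.013,-0.009,0],[0,0,0],[0,0,0],[0,0,0],[0,0,0]], "grip": [1,1,1,1,1]}}

```text
t: 20.33
eef_pos: [0.5514, -0.0754, 0.0561]
tool_rot: [0.706, 0.02, 0.707, -0.017]
contact_force: [-0.8, -0.5, -1.1]
gripper_width: 0.565
```

```bash
python3 -c "
from h import *
need(.5534,-.080,.034,-3)"
```

```text
t 20.3 p [ 0.5514 -0.0754  0.0561] g 0.565 F [-0.8 -0.5 -1.1]
turn [-0.    -0.002 -0.005] travel cm (in target axes) [ 2.21 -0.45  0.23]
```

Emit:
{"api": "apply_moves", "payload": {"travel": [[0.6,-0.3,0.2],[0.6,0,0],[0.4,0,0],[0.3,0,0]], "turn": [[0,0,-0.004],[0,0,0],[0,0,0],[0,0,0]], "grip": [1,1,1,1]}}

```text
t: 20.67
eef_pos: [0.5534, -0.075, 0.0371]
tool_rot: [0.706, 0.018, 0.708, -0.016]
contact_force: [0.2, -0.0, -0.9]
gripper_width: 0.566
```

Emit:
{"api": "apply_moves", "payload": {"travel": [[0.15,0,0]], "turn": [[0,0,0]], "grip": [1]}}

```text
t: 20.75
eef_pos: [0.5538, -0.0747, 0.0359]
tool_rot: [0.707, 0.018, 0.707, -0.016]
contact_force: [0.6, -0.2, -1.0]
gripper_width: 0.567
```

```bash
python3 -c "
from h import *
need(.5534,-.080,.034,-3)"
```

```text
t 20.8 p [ 0.5538 -0.0747  0.0359] g 0.567 F [ 0.6 -0.2 -1. ]
turn [ 0.004 -0.001 -0.002] travel cm (in target axes) [ 0.19 -0.53 -0.01]
```

Emit:
{"api": "apply_moves", "payload": {"travel": [[0.15,0,0],[0.15,0,0]], "turn": [[0,0,0],[0,0,0]], "grip": [1,1]}}

```text
t: 20.92
eef_pos: [0.5545, -0.0747, 0.0345]
tool_rot: [0.707, 0.018, 0.707, -0.016]
contact_force: [-7.9, 1.6, 21.9]
gripper_width: 0.565
```

Emit:
{"api": "apply_moves", "payload": {"travel": [[0.15,0,0]], "turn": [[0,0,0]], "grip": [1]}}

```text
t: 21.0
eef_pos: [0.5546, -0.0748, 0.0345]
tool_rot: [0.707, 0.019, 0.707, -0.016]
contact_force: [-7.3, 2.4, 20.5]
gripper_width: 0.565
```

Emit:
{"api": "apply_moves", "payload": {"travel": [[-0.1,0,0],[0,0,0],[0,0,0],[-1,0,0],[-2.5,0,0],[-3,0,0],[-3,0,0],[-3,0,0]], "turn": [[0,0,0],[0,0,0],[0,0,0],[0,0,0],[0,0,0],[0,0,0],[0,0,0],[0,0,0]], "grip": [0.25,0.25,0.25,0.25,0.25,0.25,0.25,0.25]}}

```text
t: 21.67
eef_pos: [0.5513, -0.0758, 0.163]
tool_rot: [0.704, 0.019, 0.71, -0.017]
contact_force: [-0.6, 0.4, -0.1]
gripper_width: 0.755
```

Emit:
{"api": "apply_moves", "payload": {"travel": [[0,3.3,1.2],[0,3.3,1.2],[0,3.3,1.2],[0,3.3,1.2],[0,3.3,1.2],[0,3.3,1.2],[0,3.3,1.2],[0,3.3,1.2]], "turn": [[0,0,0],[0,0,0],[0,0,0],[0,0,0],[0,0,0],[0,0,0],[0,0,0],[0,0,0]], "grip": [1,1,1,1,1,1,1,1]}}

```text
t: 22.33
eef_pos: [0.6706, 0.1788, 0.1816]
tool_rot: [0.711, 0.026, 0.702, -0.025]
contact_force: [0.6, -0.2, 0.7]
gripper_width: 0.0
```

```bash
python3 tile.py tile_a_mid .026; python3 -c "
from h import *
need(.645,.172,.10,-4.5);pic('scene','s8',(190,150,410,315),3.5)"
```

```text
top 0.78 [585. -72.] [106.  51.] 0.4 xmin 532.0 xmax 638.0
scene 0.64 [585. -78.] [ 52. 105.] 88.7 xmin 532.0 xmax 638.0
t 22.5 p [0.67   0.1784 0.1807] g 0.003 F [ 0.4  0.3 -0.3]
turn [ 0.008  0.011 -0.002] travel cm (in target axes) [ 8.07 -0.83 -2.44]
```

View pics/s8.png

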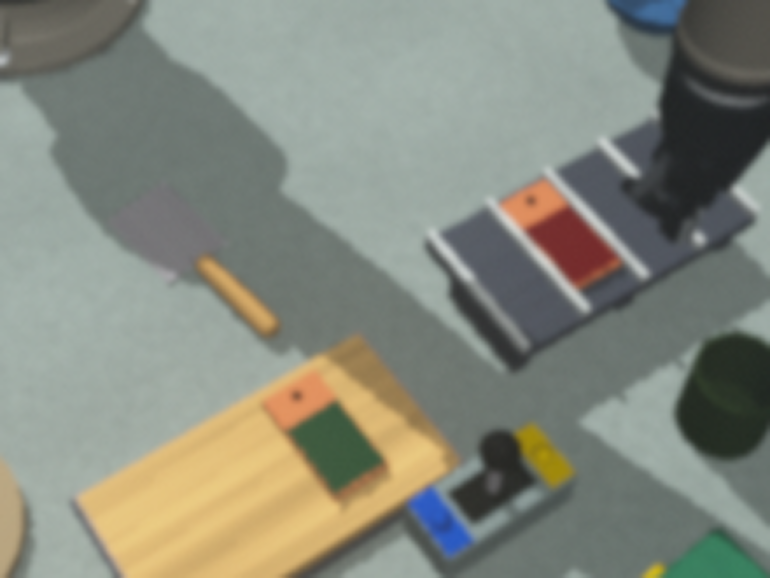

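The green tile lies flat on the board, inside its edges (centre about 0.585,-0.075), and the lever is upright again. Red tile next.

Emit:
{"api": "apply_moves", "payload": {"travel": [[2,-0.9,-2],[2.5,0,-0.6],[2.5,0,0],[0,0,0]], "turn": [[0.008,0.011,0],[0,0,0],[0,0,0],[0,0,0]], "grip": [1,1,1,1]}}

```text
t: 22.92
eef_pos: [0.6436, 0.16, 0.1127]
tool_rot: [0.708, 0.032, 0.705, -0.033]
contact_force: [-1.0, 0.0, -0.3]
gripper_width: 0.003
```

```bash
python3 -c "
from h import *
need(.643,.172,.072,-4.5)"
```

```text
t 22.9 p [0.6436 0.16   0.1127] g 0.003 F [-1.   0.  -0.3]
turn [-0.014  0.005  0.001] travel cm (in target axes) [ 4.07  1.19 -0.16]
```

Emit:
{"api": "apply_moves", "payload": {"travel": [[0.8,1.2,0],[1,0.1,0],[1,0,0],[0,0,0]], "turn": [[-0.014,0.005,0],[0,0,0],[0,0,0],[0,0,0]], "grip": [1,1,1,1]}}

```text
t: 23.25
eef_pos: [0.6467, 0.17, 0.0862]
tool_rot: [0.708, 0.029, 0.705, -0.03]
contact_force: [0.0, 0.4, 0.6]
gripper_width: -0.004
```

```bash
python3 -c "
from h import *
need(.643,.172,.072,-4.5)"
```

```text
t 23.2 p [0.6467 0.17   0.0862] g -0.004 F [0.  0.4 0.6]
turn [-0.004  0.003  0.001] travel cm (in target axes) [ 1.42  0.17 -0.39]
```

Emit:
{"api": "apply_moves", "payload": {"travel": [[0.8,0.2,0],[0.6,0,-0.3],[0,0,-0.7],[0,0,-0.9],[0,0,-0.9],[0,0,-0.9],[0,0,-0.9]], "turn": [[0,0,0],[0,0,0],[0,0,0],[0,0,0],[0,0,0],[0,0,0],[0,0,0]], "grip": [1,1,1,1,1,1,1]}}

```text
t: 23.83
eef_pos: [0.6, 0.1761, 0.0723]
tool_rot: [0.709, 0.029, 0.704, -0.03]
contact_force: [0.1, -1.0, 0.6]
gripper_width: 0.001
```

```bash
python3 -c "
from h import *
need(.590,.176,.072,-4.5)"
```

```text
t 23.8 p [0.6    0.1761 0.0723] g 0.001 F [ 0.1 -1.   0.6]
turn [-0.005  0.008 -0.   ] travel cm (in target axes) [ 0.03 -0.08 -0.99]
```

Emit:
{"api": "apply_moves", "payload": {"travel": [[0,0,-0.5],[0,0,-0.5],[0,0,-0.3]], "turn": [[0,0.008,0],[0,0,0],[0,0,0]], "grip": [1,1,1]}}

```text
t: 24.08
eef_pos: [0.5834, 0.178, 0.0731]
tool_rot: [0.706, 0.029, 0.707, -0.029]
contact_force: [0.4, -0.2, -0.7]
gripper_width: 0.003
```

```bash
python3 -c "
from h import *
need(.590,.176,.072,-4.5);pic('scene','s9',(280,130,440,250),4)"
```

```text
t 24.1 p [0.5834 0.178  0.0731] g 0.003 F [ 0.4 -0.2 -0.7]
turn [-0.003 -0.002 -0.001] travel cm (in target axes) [ 0.11 -0.15  0.68]
```

View pics/s9.png

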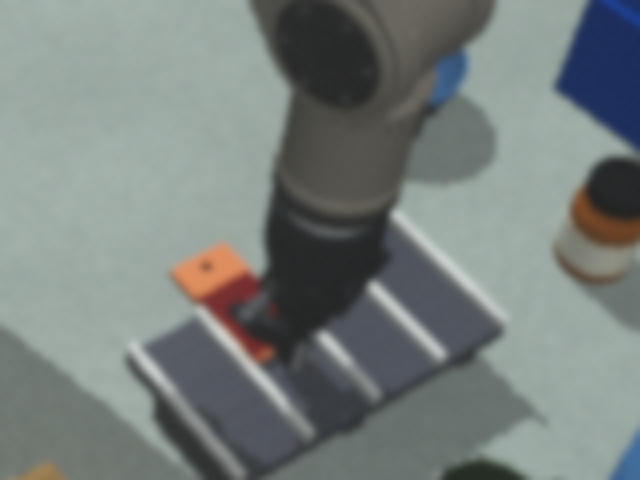

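```bash
python3 -c "
from h import *
def c(u,v,z): return ray('scene',(280+u/4,130+v/4),z).round(4)
print(c(170,275,.058),c(226,242,.058),'rail front',c(197,309,.06))"
```

```text
[0.4756 0.1593 0.058 ] [0.4776 0.2136 0.058 ] rail front [0.5126 0.1527 0.06  ]
```

Emit:
{"api": "apply_moves", "payload": {"travel": [[0,0,0.5],[-2,0,0],[-3,0,0],[-3,0,0],[0,0,0]], "turn": [[0,0,0],[0,0,0],[0,0,0],[0,0,0],[0,0,0]], "grip": [1,1,1,1,1]}}

```text
t: 24.55
eef_pos: [0.5895, 0.1767, 0.1545]
tool_rot: [0.705, 0.029, 0.708, -0.03]
contact_force: [1.4, 0.1, -0.3]
gripper_width: 0.002
```

Emit:
{"api": "apply_moves", "payload": {"travel": [[0,0,-2.2],[0,0,-2.5],[0,0,-2.5],[0,0,-2.5],[0,0,0],[0,0,0]], "turn": [[0,0,0],[0,0,0],[0,0,0],[0,0,0],[0,0,0],[0,0,0]], "grip": [0,0,0,0,0,0]}}

```text
t: 25.05
eef_pos: [0.496, 0.1843, 0.1572]
tool_rot: [0.708, 0.031, 0.705, -0.03]
contact_force: [0.3, 0.4, 1.4]
gripper_width: 0.847
```

```bash
python3 tile.py tile_b_mid .058;python3 -c "
from h import *
need(.490,.183,.066,-4.5)"
```

```text
top 0.2 [387. -54.] [179.  63.] 0.7 xmin 297.0 xmax 477.0
scene 0.91 [524. 182.] [ 57. 106.] 86.7 xmin 469.0 xmax 578.0
t 25.2 p [0.4971 0.1839 0.157 ] g 1.0 F [ 0.  -0.4 -0.4]
turn [-0.009  0.006 -0.001] travel cm (in target axes) [ 9.1  -0.15 -0.7 ]
```

Emit:
{"api": "apply_moves", "payload": {"travel": [[2.5,0.05,-0.8],[2.5,0,0],[2,0,0],[0,0,0]], "turn": [[-0.009,0.008,0],[0,0.005,0],[0,0,0],[0,0,0]], "grip": [0,0,0,0]}}

```text
t: 25.58
eef_pos: [0.4953, 0.1857, 0.0862]
tool_rot: [0.706, 0.03, 0.707, -0.027]
contact_force: [-0.6, -0.5, 0.5]
gripper_width: 0.996
```

```bash
python3 -c "
from h import *
need(.492,.184,.066,-4.5)"
```

```text
t 25.6 p [0.4953 0.1857 0.0862] g 0.996 F [-0.6 -0.5  0.5]
turn [-0.002 -0.    -0.004] travel cm (in target axes) [ 2.02 -0.19 -0.31]
```

Emit:
{"api": "apply_moves", "payload": {"travel": [[0.6,-0.2,-0.3],[0.8,0,0],[0.6,0,0]], "turn": [[0,0,-0.004],[0,0,0],[0,0,0]], "grip": [0,0,0]}}

```text
t: 25.83
eef_pos: [0.4949, 0.1835, 0.0665]
tool_rot: [0.707, 0.029, 0.706, -0.029]
contact_force: [0.7, 0.5, -0.2]
gripper_width: 0.999
```

```bash
python3 -c "
from h import *
need(.492,.184,.066,-4.5)"
```

```text
t 25.8 p [0.4949 0.1835 0.0665] g 0.999 F [ 0.7  0.5 -0.2]
turn [-0.004  0.003  0.   ] travel cm (in target axes) [ 0.05  0.03 -0.3 ]
```

Emit:
{"api": "apply_moves", "payload": {"travel": [[0.05,0,-0.35],[0.05,0,0],[0.05,0,0],[0.05,0,0],[0.05,0,0],[0.05,0,0]], "turn": [[0,0,0],[0,0,0],[0,0,0],[0,0,0],[0,0,0],[0,0,0]], "grip": [0,1,1,1,1,1], "newtons": 60}}

```text
t: 26.33
eef_pos: [0.492, 0.184, 0.0653]
tool_rot: [0.708, 0.03, 0.705, -0.029]
contact_force: [-1.6, -0.8, 3.7]
gripper_width: 0.565
```

Emit:
{"api": "apply_moves", "payload": {"travel": [[-0.6,0,0],[-1.5,0,0],[-2.5,0,0],[-3,0,0],[-3,0,0],[0,0,0]], "turn": [[0,0,0],[0,0,0],[0,0,0],[0,0,0],[0,0,0],[0,0,0]], "grip": [1,1,1,1,1,1]}}

```text
t: 26.83
eef_pos: [0.4908, 0.1832, 0.1769]
tool_rot: [0.707, 0.03, 0.706, -0.03]
contact_force: [1.4, 0.9, -0.5]
gripper_width: 0.562
```

```bash
python3 -c "
from h import *
need(.5487,-.170,.165,-3);pic('scene','s10',(250,90,450,240),4)
o=status.get_obs();M=rot(o['tool_rot']);p=o['eef_pos']
for n,v in dict(fl=(.0071,-.025,-.015),fr=(.0071,.025,-.015),rl=(.0071,-.025,.085),rr=(.0071,.025,.085),rlb=(.0151,-.025,.085)).items():
  print(n,((proj('scene',p+M@np.array(v))-[250,90])*4).round())"
```

```text
t 26.8 p [0.4908 0.1832 0.1769] g 0.562 F [ 1.4  0.9 -0.5]
turn [-0.032  0.002  0.   ] travel cm (in target axes) [  1.19 -34.96   7.63]
fl [300. 332.]
fr [358. 303.]
rl [392. 428.]
rr [451. 396.]
rlb [390. 435.]
```

View pics/s10.png

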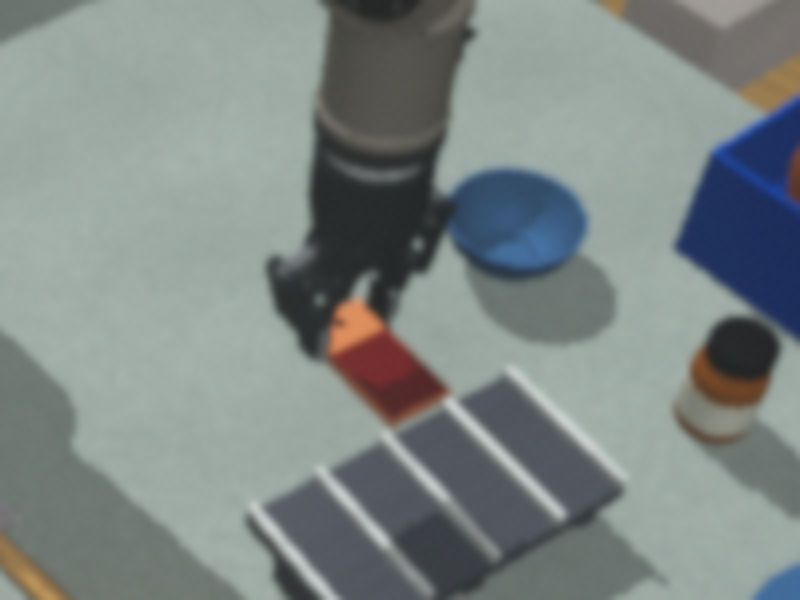

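The red tile is held flat, and the rack is now empty. I carry it to the board.

Emit:
{"api": "apply_moves", "payload": {"travel": [[0,-3.4,0.8],[0,-3.4,0.8],[0,-3.4,0.8],[0,-3.4,0.8],[0,-3.4,0.8],[0,-3.4,0.8],[0,-3.4,0.8],[0,-3.4,0.8]], "turn": [[-0.03,0,0],[0,0,0],[0,0,0],[0,0,0],[0,0,0],[0,0,0],[0,0,0],[0,0,0]], "grip": [1,1,1,1,1,1,1,1]}}

```text
t: 27.55
eef_pos: [0.5381, -0.0901, 0.1698]
tool_rot: [0.705, 0.012, 0.709, -0.009]
contact_force: [0.0, 0.1, -0.4]
gripper_width: 0.562
```

Emit:
{"api": "apply_moves", "payload": {"travel": [[0,-3.4,0.8],[0,-3.4,0.8],[0,-2,0.4],[0,0,0]], "turn": [[0,0,0],[0,0,0],[0,0,0],[0,0,0]], "grip": [1,1,1,1]}}

```text
t: 27.88
eef_pos: [0.5528, -0.1918, 0.1659]
tool_rot: [0.704, 0.014, 0.71, -0.014]
contact_force: [0.0, -0.2, 0.3]
gripper_width: 0.564
```

```bash
python3 -c "
from h import *
need(.549,-.165,.055,-3)"
```

```text
t 27.9 p [ 0.5528 -0.1918  0.1659] g 0.564 F [ 0.  -0.2  0.3]
turn [ 0.013 -0.01  -0.   ] travel cm (in target axes) [11.09  2.66 -0.52]
```

Emit:
{"api": "apply_moves", "payload": {"travel": [[1,2.4,-0.5],[3,0,0],[3,0,0],[2.5,0,0],[0,0,0]], "turn": [[0.013,-0.01,0],[0,0,0],[0,0,0],[0,0,0],[0,0,0]], "grip": [1,1,1,1,1]}}

```text
t: 28.3
eef_pos: [0.5473, -0.1673, 0.0657]
tool_rot: [0.707, 0.02, 0.707, -0.02]
contact_force: [-1.3, 0.7, -1.7]
gripper_width: 0.565
```

```bash
python3 -c "
from h import *
need(.549,-.165,.0345,-3)"
```

```text
t 28.3 p [ 0.5473 -0.1673  0.0657] g 0.565 F [-1.3  0.7 -1.7]
turn [-0.005  0.    -0.   ] travel cm (in target axes) [3.12 0.24 0.15]
```

Emit:
{"api": "apply_moves", "payload": {"travel": [[1,0.2,0.1],[0.9,0,0],[0.5,0,0],[0.3,0,0],[0.15,0,0]], "turn": [[-0.005,0,0],[0,0,0],[0,0,0],[0,0,0],[0,0,0]], "grip": [1,1,1,1,1]}}

```text
t: 28.72
eef_pos: [0.549, -0.1634, 0.0361]
tool_rot: [0.707, 0.018, 0.707, -0.017]
contact_force: [1.0, -0.0, -0.9]
gripper_width: 0.563
```

Emit:
{"api": "apply_moves", "payload": {"travel": [[0.15,0,0]], "turn": [[0,0,0]], "grip": [1]}}

```text
t: 28.8
eef_pos: [0.5496, -0.1635, 0.0351]
tool_rot: [0.707, 0.018, 0.706, -0.017]
contact_force: [-0.2, 0.4, -1.1]
gripper_width: 0.562
```

Emit:
{"api": "apply_moves", "payload": {"travel": [[0.15,0,0]], "turn": [[0,0,0]], "grip": [1]}}

```text
t: 28.88
eef_pos: [0.5498, -0.1636, 0.0345]
tool_rot: [0.708, 0.018, 0.706, -0.017]
contact_force: [-6.4, 3.3, 20.6]
gripper_width: 0.567
```

Emit:
{"api": "apply_moves", "payload": {"travel": [[0.05,0,0]], "turn": [[0,0,0]], "grip": [1]}}

```text
t: 28.97
eef_pos: [0.5501, -0.1638, 0.0348]
tool_rot: [0.708, 0.018, 0.706, -0.017]
contact_force: [-0.1, 0.2, -0.6]
gripper_width: 0.562
```

Emit:
{"api": "apply_moves", "payload": {"travel": [[0,0,0],[0,0,0],[0,0,0],[-1,0,0],[-2.5,0,0],[-3,0,0],[-3,0,0],[-3.5,0,0]], "turn": [[0,0,0],[0,0,0],[0,0,0],[0,0,0],[0,0,0],[0,0,0],[0,0,0],[0,0,0]], "grip": [0.25,0.25,0.25,0.25,0.25,0.25,0.25,0.25]}}

```text
t: 29.63
eef_pos: [0.5461, -0.1636, 0.1663]
tool_rot: [0.704, 0.019, 0.71, -0.017]
contact_force: [0.6, -0.0, 0.7]
gripper_width: 0.749
```

Emit:
{"api": "apply_moves", "payload": {"travel": [[-0.5,2.5,0.5],[-0.2,3.1,1.8],[0,3.1,2],[0,3.1,2.2],[0,3.1,2.2],[0,3.1,2.2],[0,3.1,2.2],[0,2,1.2]], "turn": [[0,0,0],[0,0,0],[0,0,0],[0,0,0],[0,0,0],[0,0,0],[0,0,0],[0,0,0]], "grip": [0.5,1,1,1,1,1,1,1]}}

```text
t: 30.3
eef_pos: [0.7104, 0.056, 0.194]
tool_rot: [0.712, 0.025, 0.701, -0.025]
contact_force: [0.0, 0.4, -0.1]
gripper_width: -0.002
```

```bash
python3 tile.py tile_b_mid .026;python3 tile.py tile_a_mid .026; python3 chk.py; python3 -c "
from h import *
need(.709,.0675,.10,-3.5);pic('top','t1',(190,120,430,270),3.2)"
```

```text
top 0.56 [ 577. -163.] [95. 51.] 0.3 xmin 530.0 xmax 625.0
scene 0.98 [ 582. -164.] [ 53. 101.] 86.9 xmin 530.0 xmax 634.0
top 0.71 [584. -74.] [ 50. 100.] 87.0 xmin 533.0 xmax 635.0
scene 0.71 [584. -76.] [ 53. 103.] 87.7 xmin 531.0 xmax 636.0
brick_mid 0.7 [ 462. -354.] [112.  77.] 0.0
brick_mid 0.62 [ 179. -310.] [113.  66.] 0.1
disc_top 0.91 [ 455. -363.] [164. 175.] 0.7
t 30.9 p [0.708  0.0503 0.1935] g 0.004 F [ 0.2 -0.1 -0. ]
turn [-0.015  0.013  0.001] travel cm (in target axes) [ 9.35  1.73 -0.01]
```

View pics/t1.png

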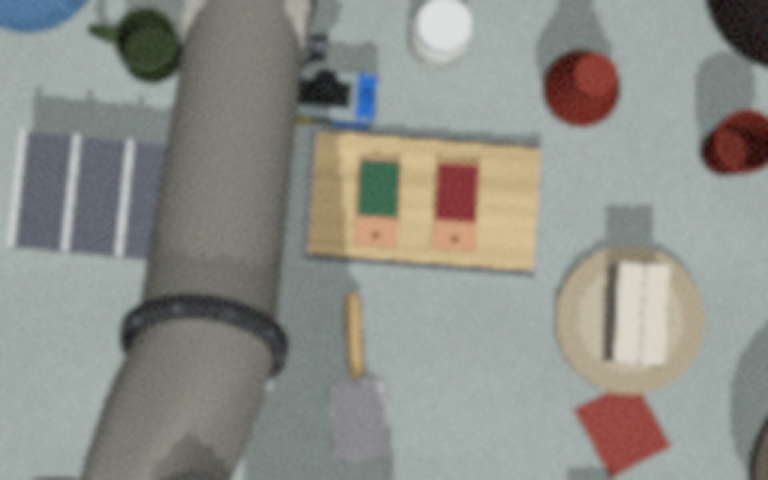

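Both tiles lie flat, side by side and inside the board's edges. The brick is wholly on the shelf. Now the blue side of the lever.

Emit:
{"api": "apply_moves", "payload": {"travel": [[1,1.8,0],[3,0.2,0],[3,0,0],[2,0,0],[0,0,0]], "turn": [[-0.015,0.013,0],[0,0,0],[0,0,0],[0,0,0],[0,0,0]], "grip": [1,1,1,1,1]}}

```text
t: 31.32
eef_pos: [0.7115, 0.076, 0.1009]
tool_rot: [0.708, 0.021, 0.706, -0.019]
contact_force: [-1.0, -0.5, -0.5]
gripper_width: 0.003
```

```bash
python3 -c "
from h import *
need(.702,-.0155,.10,-3.5)"
```

```text
t 31.3 p [0.7115 0.076  0.1009] g 0.003 F [-1.  -0.5 -0.5]
turn [ 0.004  0.002 -0.003] travel cm (in target axes) [ 0.09 -9.19 -0.39]
```

Emit:
{"api": "apply_moves", "payload": {"travel": [[0,-2,-0.3],[0,-2,0],[0,-1.5,0],[0,-1,0],[0,-0.8,0],[0,-0.8,0],[0,-0.6,0],[0,-0.5,0]], "turn": [[0,0,0],[0,0,0],[0,0,0],[0,0,0],[0,0,0],[0,0,0],[0,0,0],[0,0,0]], "grip": [1,1,1,1,1,1,1,1]}}

```text
t: 31.98
eef_pos: [0.7036, -0.0065, 0.0998]
tool_rot: [0.706, 0.02, 0.708, -0.011]
contact_force: [-0.6, 4.7, -3.4]
gripper_width: -0.002
```

```bash
python3 -c "
from h import *
need(.702,-.0155,.10,-3.5)"
```

```text
t 32.0 p [ 0.7036 -0.0065  0.0998] g -0.002 F [-0.6  4.7 -3.4]
turn [ 0.017 -0.003 -0.013] travel cm (in target axes) [-0.02 -0.91 -0.11]
```

Emit:
{"api": "apply_moves", "payload": {"travel": [[0,-0.6,0],[0,-0.5,0],[0,-0.4,0],[0,-0.25,0]], "turn": [[0.015,0,-0.013],[0,0,0],[0,0,0],[0,0,0]], "grip": [1,1,1,1]}}

```text
t: 32.32
eef_pos: [0.7032, -0.0152, 0.0985]
tool_rot: [0.705, 0.023, 0.708, -0.016]
contact_force: [-1.0, 4.9, 2.2]
gripper_width: 0.003
```

Emit:
{"api": "apply_moves", "payload": {"travel": [[0,-0.25,0],[0,-0.2,0],[0,-0.2,0],[0,-0.2,0],[0,-0.2,0],[0,-0.2,0]], "turn": [[0,0,0],[0,0,0],[0,0,0],[0,0,0],[0,0,0],[0,0,0]], "grip": [1,1,1,1,1,1]}}

```text
t: 32.82
eef_pos: [0.7032, -0.0134, 0.0991]
tool_rot: [0.705, 0.024, 0.709, -0.007]
contact_force: [-2.1, 4.6, 1.1]
gripper_width: -0.0
```

Emit:
{"api": "apply_moves", "payload": {"travel": [[0,-0.2,0],[0,-0.2,0],[0,-0.2,0],[0,-0.2,0],[0,-0.2,0],[0,-0.2,0]], "turn": [[0,0,0],[0,0,0],[0,0,0],[0,0,0],[0,0,0],[0,0,0]], "grip": [1,1,1,1,1,1]}}

```text
t: 33.32
eef_pos: [0.7031, -0.0119, 0.0996]
tool_rot: [0.704, 0.024, 0.71, 0.001]
contact_force: [-1.7, 5.7, 2.0]
gripper_width: -0.001
```

Emit:
{"api": "apply_moves", "payload": {"travel": [[0,-0.5,0],[0,-0.4,0],[0,-0.3,0],[0,-0.3,0],[0,-0.3,0],[0,-0.25,0],[0,-0.25,0],[0,-0.25,0]], "turn": [[0.01,0,-0.02],[0,0,0],[0,0,0],[0,0,0],[0,0,0],[0,0,0],[0,0,0],[0,0,0]], "grip": [1,1,1,1,1,1,1,1]}}

```text
t: 33.98
eef_pos: [0.7028, -0.0155, 0.099]
tool_rot: [0.702, 0.022, 0.711, 0.003]
contact_force: [-1.4, 5.9, 2.1]
gripper_width: -0.001
```

Emit:
{"api": "apply_moves", "payload": {"travel": [[0,-0.25,0],[0,-0.25,0],[0,-0.25,0],[0,-0.25,0]], "turn": [[0,0,0],[0,0,0],[0,0,0],[0,0,0]], "grip": [1,1,1,1]}}

```text
t: 34.32
eef_pos: [0.7027, -0.0152, 0.0992]
tool_rot: [0.702, 0.023, 0.712, 0.009]
contact_force: [-1.7, 5.4, 1.8]
gripper_width: -0.001
```

Emit:
{"api": "apply_moves", "payload": {"travel": [[0,2,0],[0,3,0],[0,3,0],[-2,1.5,0],[-3,0,0],[-3,0,0],[-3,0,0],[0,0,0]], "turn": [[0,0,0],[0,0,0],[0,0,0],[0,0,0],[0,0,0],[0,0,0],[0,0,0],[0,0,0]], "grip": [1,1,1,1,1,1,1,1]}}

```text
t: 34.98
eef_pos: [0.7079, 0.0757, 0.2173]
tool_rot: [0.703, 0.02, 0.711, 0.005]
contact_force: [1.5, 0.1, 1.2]
gripper_width: -0.005
```

Emit:
{"api": "apply_moves", "payload": {"travel": [[0,3,-0.5],[0,3,-0.5],[0,3,-0.5],[0,3,-0.5],[0,0,0],[0,0,0],[0,0,0],[0,0,0]], "turn": [[0,0,0],[0,0,0],[0,0,0],[0,0,0],[0,0,0],[0,0,0],[0,0,0],[0,0,0]], "grip": [1,1,1,1,1,1,1,1]}}

```text
t: 35.65
eef_pos: [0.6961, 0.1931, 0.2276]
tool_rot: [0.709, 0.02, 0.705, -0.0]
contact_force: [-0.6, 0.1, -0.2]
gripper_width: 0.0
```

```bash
python3 tile.py tile_b_mid .026;python3 tile.py tile_a_mid .026; python3 chk.py; python3 -c "
from h import *
st();pic('scene','s11',(110,150,390,360),2.8)"
```

```text
top 0.68 [ 582. -162.] [50. 96.] 85.2 xmin 532.0 xmax 632.0
scene 0.79 [ 581. -165.] [ 50. 101.] 88.0 xmin 530.0 xmax 633.0
top 0.68 [ 658. -485.] [73. 91.] 0.7 xmin 620.0 xmax 695.0
scene 0.94 [586. -77.] [ 52. 102.] 86.8 xmin 534.0 xmax 638.0
brick_mid 0.81 [ 459. -354.] [ 68. 111.] 86.9
brick_mid 0.79 [ 181. -311.] [117.  73.] 0.7
disc_top 0.67 [ 455. -365.] [164. 172.] 0.7
t 36.2 p [0.6958 0.194  0.2275] F [0.2 0.2 0.7] g -0.001
[[0.005, 0.029, 1.0], [0.029, 0.999, -0.029], [-1.0, 0.029, 0.004]]
```

View pics/s11.png

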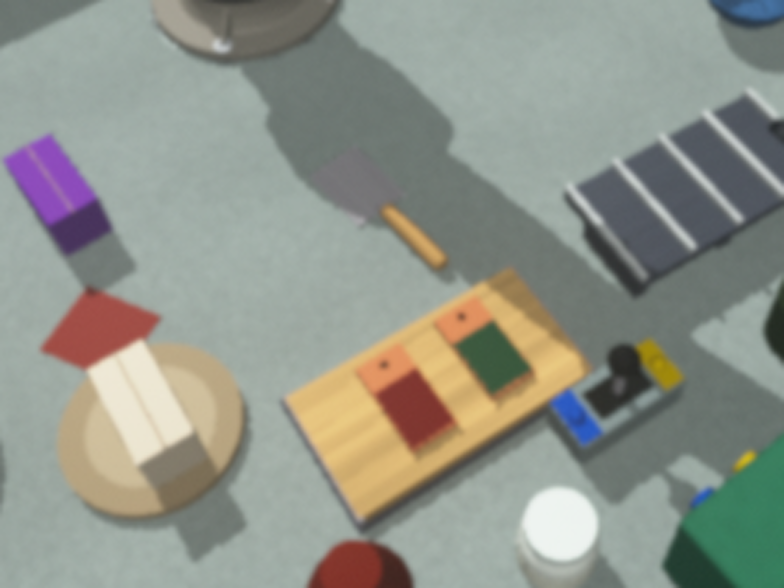

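The brick is on the shelf, both tiles are flat on the board, the lever is upright and the rack is empty. I hand in.

```bash
python3 -c "
from h import *
print(bot.hand_in())"
```

```text
the job is handed in; nothing more can be done
None
```

The job is done and handed in at about 36 s of robot time, with no verdict reported. I moved the brick to the round shelf and tipped the lever to yellow with the board empty. Then I laid the only two tiles in the rack (green and red) crosswise and side by side on the board, and tipped the lever to blue.

**Last checks:**
- **Tiles:** the centres are at about (0.585, -0.076) and (0.582, -0.164), flat and well inside the board's edges. The final picture shows the rack empty.
- **Brick:** it is about 10 mm off the shelf's centre and wholly on it. I saw no sign of it being knocked.
- **Lever:** it is upright again, with the robot clear of everything.
- **Bystanders:** none of the ones in the last picture appear to have moved; I did not check every one.

**What did not go as planned:**
- **Yellow done twice:** the first hold sagged to about 0.4 rad, so I repeated it at 0.5 rad or more for over a second. On the repeat the lever met its end stop, and the wrist briefly read 36 N.
- **Blue held longer:** it sagged to about 0.45 rad, so I pushed it again to about 0.5 and held it for roughly 2 s in all.
- **False detection:** in the last top view the network put the green tile at a wrong place (0.658, -0.485), but the scene camera and the picture agree that it is on the board.

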